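# Index the tipping tray round to the basin and tip out the pipe offcuts

## Task

On the bench stands a tipping tray on an index stage, with two pipe offcuts in it. Pull the spring plunger's knob, turn the stage to the next hole on the side of the round basin and let the plunger drop fully home there. Then press down the tray's rim near its open front end so that both offcuts roll into the basin, let the tray swing back, and leave the oil can and tape roll where they are.

Things in the scene. Friction and masses are not known exactly. Their poses are not given: they have to be found in the camera images.
- stand: Fixed grey stand of the index stage, base disc 152 mm across, with a bevelled steel index plate. Origin: on the bench, on the stage's vertical turning axis. x points along the tray's forward direction when the stage is at 0 (the middle hole), z up. The index plate has three holes 40 degrees (0.698 rad) apart, for stage angles -0.698, 0 and +0.698.
- stage (a joint): Stage angle in rad about the vertical axis, counter-clockwise from above positive; it carries tray and plunger. Starts at 0, locked in the middle hole; turns freely with a little friction (0.05 N m) to stops at -0.80 and +0.80 when the plunger is pulled. About 1 degree of play when locked.
- plunger (a joint): How far the plunger is pulled out along its own axis, in m: 0 = fully home in a hole, 0.010 or more = pin clear of the plate, 0.018 = end stop. Between holes a released pin rests on the plate at 0.010 and slides on it until it finds a hole. The return spring takes about 5 N at 0 and 11 N at 0.018.
- knob (a point): Centre of the plunger's black knob, 34 mm diameter, 40 mm long, 108 mm from the turning axis on the tray's right side, 114 mm above the bench. Its z axis, the way to pull, leans 40 degrees from vertical, outward from the turning axis; its x axis is level. The tray flange hangs over it (edge 96 mm out, about 60 mm above): come in along z, closing along x. 27 mm of thin stem is free below the knob.
- tray (a joint): Tipping angle of the tray in rad: 0 = at rest on its stop, mouth 6 degrees (0.105 rad) up; grows as the mouth goes down; stop at 0.62 (mouth 29.5 degrees down). It falls back to 0 by itself when let go. Pressing takes about 4 to 7 N on the flange near the mouth. The floor is level at 0.105; tip well past that for the offcuts to roll out.
- tray_hinge (a point): Point on the tray's horizontal tipping axis, in its middle, below the tray floor: 30 mm ahead of the turning axis, 142 mm above the bench. Tray frame: x along the tray to its open mouth, y along the tipping axis (to the left), z up from the tray floor; tipping turns it about +y.
- tray_mouth (a point): Middle of the front edge of the tray floor at the open mouth, 90 mm ahead of the hinge. The aluminium tray is a channel 200 mm long, 130 mm wide inside, 40 mm deep, closed at the rear, open at the front, with flat rim flanges on both sides.
- flange_left (a point): Point on the top of the left rim flange, 20 mm behind the mouth: 70 mm ahead of the hinge, 83 mm left of centre and 40 mm up, in the tray frame. The flange is 31 mm wide (65 to 96 mm from centre), 4 mm thick: a good place to press.
- flange_right (a point): Same point on the right rim flange.
- pipe1_center (a point): Centre of the rear steel pipe offcut, 34 mm diameter, 120 mm long along its y axis, lying across the tray; it rolls.
- pipe2_center (a point): Centre of the front pipe offcut, the same size, lying beside the other.
- basin_floor (a point): Centre of the inner floor of the fixed round steel basin, 200 mm across, 75 mm high, walls 3 mm, floor 4 mm above the bench. It stands 205 mm from the turning axis, at either the +0.698 or the -0.698 stage direction.
- crate_floor (a point): Centre of the inner floor of the fixed square wooden crate, 170 mm wide, 75 mm high, which stands at the other direction. Not to be used.
- oil_can_mid (a point): Middle of the bystander oil can, 100 mm diameter, 140 mm tall, standing.
- tape_mid (a point): Middle of the bystander tape roll, 100 mm diameter, 45 mm high, lying flat.
Things that resemble listed ones, but are neither listed nor needed, are in the scene too. What is shaped like the part that bears pipe1_center but turquoise is not meant.

How it is judged:
By the outcome, as a careful person would: the job done as asked, in the order asked, and still so for the second after the job is handed in, with the robot touching nothing.
It also fails if it takes over 58 s, if anything falls off the work surface, if the arm or the gripper's body presses on something with over 40 N, if the wrist force passes 120 N, or if a joint passes its speed limit or range.

## Robot

A 6-joint arm with a two-finger parallel gripper is mounted at the origin on the work surface. World frame = base frame: x ahead of the robot, y to its left, z up, the work surface at z = 0. Lengths are in m, angles in rad, forces in N, time in s.
With the tool pointing down it reaches from about 0.3 to 0.775 m from the base axis. Payload 14.6 kg.
Tool frame: the origin (TCP) lies on the front face of the gripper's body, between the roots of the fingers; the fingertips stand 97 mm ahead of it and the grasp point (between the pads) lies 78 mm ahead of it; z points along the fingers, x is the direction in which the jaws open and shut, and the axes are right-handed (so a half turn about z gives the same grasp; the last joint's range is limited). The gripper opens to 94 mm and grips with 3 to 60 N. Pads are 16 mm wide; open, the fingers measure 119 mm over their backs; the gripper's body (75 mm by 177 mm) begins 78 mm behind the grasp point.
Start: joints at [1.164, 0.3, 1.521, -0, 1.321, -0.067], TCP at [0.183, 0.519, 0.303] pointing down, gripper open.
Joint ranges: [-3.03, 3.03], [-0.79, 2.21], [0.23, 2.52], [-1.04, 4.18], [0, 3.07], [-2.55, 2.55]. Speed limits (rad/s): [2.22, 2.22, 2.57, 3.14, 3.14, 3.14].

## Interface

Orientations are given as [roll, pitch, yaw] about the fixed x, y, z axes, in that order (R = Rz(yaw) Ry(pitch) Rx(roll)).
In Python, from station import sensors, camera, ctrl gives the robot as it stands.
- The arm moves only by the tool move_arm, never from a script. Its argument "rows" is text: rows parted by semicolons, each of 6 numbers parted by spaces: the shift along the tool's x, y, z in mm, then the turn, a rotation vector about the tool's x, y, z in rad. In form: x y z wx wy wz; .... A call has 1 to 20 rows; each row shifts and turns the pose as measured when the row begins, along the tool's axes as they then stand; what a row does not reach is not made up. A row lasts 1/8 s, in which the tool goes at most 62.5 mm and 10.7 degrees, less where a joint would pass 70% of its speed; a pose out of reach is approached as far as the arm can. A call with a gripper value outside its range is refused whole. "grip" is the opening, from -1 (shut) to 1 (fully open), set as the call begins (left out, the last holds). The fingers move at their own pace and stop on an object; "newtons" is the grip in N (left out, the last holds). Time passes only in rows, so rows that do not move let the fingers close. It gives the time, the measured TCP pose, the force and the opening at its end, in the units of the state.
- sensors.get_obs(): the state, without advancing time (a new reading comes with each control period).
- camera(name): name is "side" or "top" or "wrist"; returns a dict with "color" (400x640x3 uint8, blue, green, red), "z_map" (400x640 float32, m along the optical axis (not along the pixel's ray), 0 where there is no reading), "mtx" (3x3 intrinsics, pixels), "distortion" ([k1, k2, p1, p2, k3] as OpenCV has them; the pictures are not rectified), "position" and "attitude" of the camera in the world; the wrist camera has in their place "hand_eye" (4x4, takes a point from camera to tool coordinates, whose origin is the TCP and whose axes are the tool frame's). Camera axes: x right, y down, z forward; pixel columns grow to the right and rows downward; lengths in m; the calibration is good to about 2 mm. A picture is of the moment at which its call begins: read the wrist's pose just before it.
- ctrl.hand_in(): hands the job in, once; it reports no verdict.
The state is a dict: "time_s": time; "qpos": joint angles; "joint_vel": joint speeds; "tau": joint torques, N m; "ee_pos": TCP position; "eef_rot": TCP orientation; "force": force on the tool from outside, world axes, zero at the start; "moment": the same for the moment, N m; "grip_width": finger opening in m.
Only numpy, scipy, OpenCV 4.12 (cv2) and the standard library are available. Lean on these libraries where they do the work, as an engineer would, in place of code of your own. Each camera call takes 0.05 s, during which the arm holds its last target.

## Working session

There is one attempt and no reset: what is moved stays moved. The work goes in short steps, Python scripts to look and compute and a tool call to move; the robot and the scene stay as the last step left them, time stands still between calls to the robot, and variables do not carry over. Pictures are saved under pics/ and viewed, and the job is handed in when it is done.

Besides the shell and the picture viewer there is one more tool, called after ">>>" as name(argument=value, ...), one argument or row to a line, values as JSON. move_arm: Moves the arm, as the interface text tells. Its arguments: {"type":"object","properties":{"rows":{"type":"string"},"grip":{"type":"number"},"newtons":{"type":"number"}},"required":["rows"]}

```bash
ls; mkdir -p pics
python3 - <<'E'
from station import sensors, camera, ctrl
import cv2,pickle
o=sensors.get_obs();print(o)
d={}
for n in ["side","top","wrist"]:
    c=camera(n);d[n]=c;cv2.imwrite(f"pics/{n}0.png",c["color"])
    print(n,c["mtx"],c["distortion"],c.get("position"),c.get("attitude"),c.get("hand_eye"))
pickle.dump((o,d),open("s0.pkl","wb"))
E
```

```text
pics
{'time_s': 0.0, 'qpos': array([ 1.16440754e+00,  3.00516461e-01,  1.52160996e+00, -1.23058227e-05,
        1.32071286e+00, -6.66158253e-02]), 'joint_vel': array([-7.41801849e-04,  1.49845288e-03, -1.03743483e-03,  5.69061473e-04,
        3.43175212e-05, -4.62929249e-04]), 'tau': array([ 6.75143256e-04, -5.31804836e+01, -3.52735126e+01,  7.08563067e-02,
        2.44116521e-02, -6.48323976e-05]), 'ee_pos': array([0.1832502 , 0.51840597, 0.30204916]), 'eef_rot': array([-3.14152156e+00,  1.24465737e-03,  1.23102647e+00]), 'force': array([-0.22959257,  0.93332189,  0.36709637]), 'moment': array([-0.02130506, -0.01657209, -0.04254466]), 'grip_width': 0.09386689454748459}
side [[424.64008786   0.         327.67282063]
 [  0.         424.64008786 200.77454112]
 [  0.           0.           1.        ]] [0.00571571 0.         0.         0.         0.        ] [0.41439517 0.75431726 0.67232011] [-2.2241398  -0.02042974 -2.94000685] None
top [[428.85195212   0.         319.5134536 ]
 [  0.         428.85195212 198.22923087]
 [  0.           0.           1.        ]] [0.03618179 0.         0.         0.         0.        ] [0.39690872 0.06143488 1.0742758 ] [-2.99405746  0.00311357 -1.59393741] None
wrist [[328.61542863   0.         319.05557255]
 [  0.         328.61542863 193.89929781]
 [  0.           0.           1.        ]] [-0.01633268  0.          0.          0.          0.        ] None None [[ 9.99999592e-01  7.65156948e-04 -4.79670469e-04  2.11295357e-04]
 [-6.14386128e-04  9.65709759e-01  2.59623352e-01 -7.69037426e-02]
 [ 6.61875064e-04 -2.59622951e-01  9.65709835e-01 -8.18826307e-02]
 [ 0.00000000e+00  0.00000000e+00  0.00000000e+00  1.00000000e+00]]
```

View pics/side0.png

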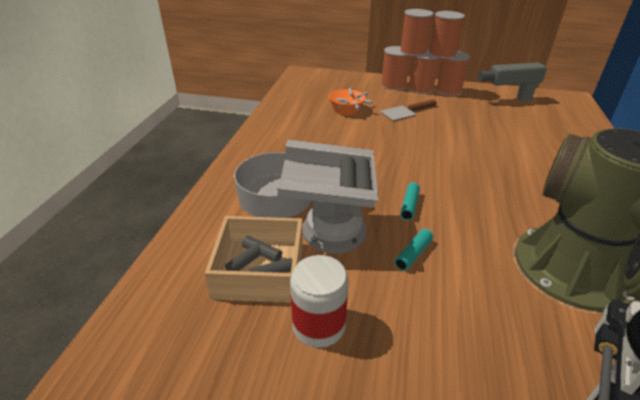

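View pics/top0.png

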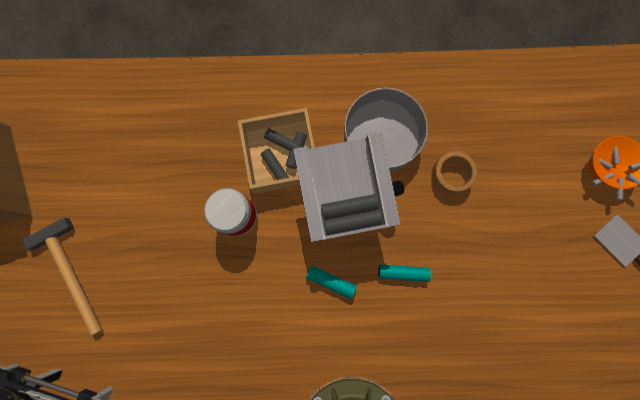

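View pics/wrist0.png

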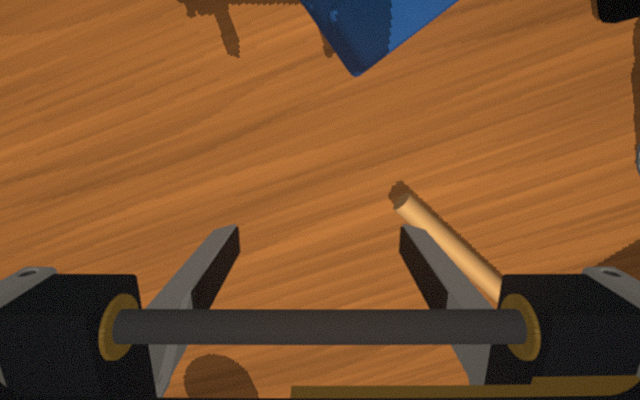

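```bash
cat > h.py <<'E'
import numpy as np,cv2,pickle
from scipy.spatial.transform import Rotation as Ro
def cloud(c,T=None):
    z=c["z_map"];h,w=z.shape
    u,v=np.meshgrid(np.arange(w),np.arange(h))
    p=cv2.undistortPoints(np.stack([u,v],-1).reshape(-1,1,2).astype(float),c["mtx"],c["distortion"]).reshape(h,w,2)
    P=np.dstack([p[...,0]*z,p[...,1]*z,z])
    if T is None: R=Ro.from_euler("xyz",c["attitude"]).as_matrix();t=np.array(c["position"])
    else: R=T[:3,:3];t=T[:3,3]
    W=P@R.T+t; W[z<=0]=np.nan
    return W
def wristT(o,c):
    T=np.eye(4);T[:3,:3]=Ro.from_euler("xyz",o["eef_rot"]).as_matrix();T[:3,3]=o["ee_pos"]
    return T@np.array(c["hand_eye"])
E
python3 - <<'E'
from h import *
o,d=pickle.load(open("s0.pkl","rb"))
for n in ["top","side"]:
    W=cloud(d[n]);im=d[n]["color"]
    print(n,"bench z",np.nanmedian(W[300:340,150:250,2]) if n=="top" else W[330,200])
W=cloud(d["top"])
for (u,v) in [(398,188),(456,172),(228,210),(300,150),(372,135),(395,222),(318,238),(308,200),(384,180),(340,170),(350,205),(352,220),(386,100),(280,160)]: print((u,v),W[v,u].round(4))
im=d["top"]["color"].astype(int)
# basin rim: z ~75mm
def circ(P):
    A=np.c_[2*P,np.ones(len(P))];b=(P**2).sum(1);s=np.linalg.lstsq(A,b,rcond=None)[0];return s[:2],np.sqrt(s[2]+s[:2]@s[:2])
m=(W[...,2]>.06)&(W[...,2]<.085); m[:,:320]=0;m[:,432:]=0;m[:80]=0;m[200:]=0
P=W[m][:,:2]; c,r=circ(P)
for i in range(8):
    e=abs(np.hypot(*(P-c).T)-r)
    Q=P[e<max(.004,.02/(i+1))]; c,r=circ(Q)
print("basin",c,r,len(Q))
k=(im.max(2)<35);k[:,:385]=0;k[:,410:]=0;k[:175]=0;k[205:]=0
vs,us=np.where(k);print("knob px",us.mean(),vs.mean(),len(us),np.nanmean(W[k],0),np.nanmax(W[k],0),np.nanmin(W[k],0))
E
python3 - <<'E'
import cv2
a=cv2.imread('pics/top0.png')[80:260,220:480];cv2.imwrite('pics/topc.png',cv2.resize(a,None,fx=3,fy=3))
E
```

```text
top bench z 0.00024096054218880614
side bench z [ 0.72862387  0.32903293 -0.00084866]
(398, 188) [ 0.5553 -0.1133  0.1355]
(456, 172) [ 0.6161 -0.288  -0.0014]
(228, 210) [0.5147 0.2627 0.138 ]
(300, 150) [0.6324 0.1001 0.191 ]
(372, 135) [ 0.6605 -0.0531  0.1938]
(395, 222) [ 0.4768 -0.0968  0.171 ]
(318, 238) [0.4467 0.0663 0.174 ]
(308, 200) [0.5267 0.0855 0.1793]
(384, 180) [ 0.5658 -0.0765  0.1792]
(340, 170) [0.5966 0.0145 0.1471]
(350, 205) [ 0.5146 -0.003   0.1751]
(352, 220) [ 0.4832 -0.0065  0.1692]
(386, 100) [ 0.8069 -0.1164  0.0129]
(280, 160) [0.6567 0.1596 0.006 ]
basin [ 0.71459477 -0.10162321] 0.09774465516305822 543
knob px 397.96666666666664 187.45 120 [ 0.55719201 -0.11410181  0.13155163] [ 0.57250129 -0.10264766  0.14065952] [ 0.54084518 -0.12748822  0.12006148]
```

View pics/topc.png

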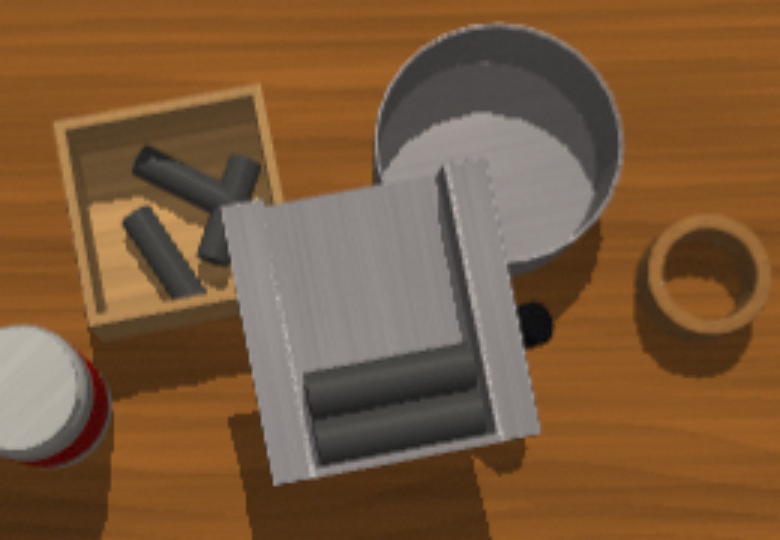

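Run:
```python
from h import *
o,d=pickle.load(open("s0.pkl","rb"))
W=cloud(d["top"]);im=d["top"]["color"].astype(int)
m=(W[...,2]>.163)&(W[...,2]<.21); m[:,:280]=0;m[:,420:]=0;m[:120]=0;m[250:]=0
m=cv2.morphologyEx(m.astype(np.uint8),cv2.MORPH_OPEN,np.ones((3,3)))>0
P=W[m];r=cv2.minAreaRect((P[:,:2]*1000).astype(np.float32));print(r, cv2.boxPoints(r))
# plane of flange
x=W[m]
# pipes: dark within tray
k=m&(im.max(2)<90)
print("pipes",np.nanmean(W[k],0),k.sum())
# tape
t=(W[...,2]>.03)&(W[...,2]<.06);t[:,:432]=0;t[:,485:]=0;t[:140]=0;t[200:]=0
print("tape",W[t][:,:2].min(0),W[t][:,:2].max(0),W[t][:,2].max())
b=np.array(cv2.boxPoints(r))
# crate
t=(W[...,2]>.065)&(W[...,2]<.085);t[:,:235]=0;t[:,318:]=0;t[:100]=0;t[205:]=0
r=cv2.minAreaRect((W[t][:,:2]*1000).astype(np.float32));print("crate",r)
```

```text
((553.8948974609375, 4.025665283203125), (199.51805114746094, 192.05810546875), 9.696794509887695) [[ 439.3866     81.879906]
 [ 471.73572  -107.43424 ]
 [ 668.4032    -73.828575]
 [ 636.0541    115.48557 ]]
pipes [ 0.50301178 -0.00863589  0.17077998] 1691
tape [ 0.55866587 -0.32231684] [ 0.65789978 -0.22169979] 0.05286420593261565
crate ((651.7967529296875, 158.73048400878906), (207.13563537597656, 178.2177276611328), 9.713221549987793)
```

>>> move_arm(
  rows="0 0 -50 0 0 0; 0 0 -50 0 0 0; -35 38 0 0 0 0; -35 38 0 0 0 0; -35 38 0 0 0 0; -35 38 0 0 0 0; -35 38 0 0 0 0; -35 38 0 0 0 0; -35 38 0 0 0 0; -35 38 0 0 0 0; -35 38 0 0 0 0; -35 38 0 0 0 0; -35 38 0 0 0 0; -35 38 0 0 0 0; -35 38 0 0 0 0; -35 38 0 0 0 0; -35 38 0 0 0 0; -35 38 0 0 0 0",
  grip=1,
  newtons=40,
)

```text
time_s: 2.4
ee_pos: [0.5793, -0.2342, 0.4051]
eef_rot: [3.142, 0.003, 1.235]
force: [-0.3, 0.3, 0.8]
grip_width: 0.0939
```

>>> move_arm(
  rows="0 0 0 0 0 0.17; 0 0 0 0 0 0.17; 0 0 0 0 0 0.17; 0 0 0 0 0 0.17; 0 0 0 0 0 0.17; 0 0 0 0 0 0.17; 0 0 0 0.17 0 0; 0 0 0 0.17 0 0; 0 0 0 0.17 0 0; 0 0 0 0.17 0 0; 0 0 0 0 0 0",
)

```text
time_s: 3.78
ee_pos: [0.5803, -0.2381, 0.3989]
eef_rot: [-2.439, 0.01, 0.179]
force: [0.2, 0.1, -0.4]
grip_width: 0.094
```

```bash
cat >> h.py <<'E'
A=np.array([.5385,.0015]);Y0=0.1692
def knobpose(s,pull=0,back=0):
    """target tool pose with grasp point on the knob, stage angle s"""
    y=Y0+s;f=np.array([np.cos(y),np.sin(y),0]);r=np.array([np.sin(y),-np.cos(y),0]);up=np.array([0,0,1.])
    a=np.deg2rad(40);zk=np.sin(a)*r+np.cos(a)*up
    k=np.r_[A,0.114]+.108*r+zk*pull
    z=-zk;x=f;R=np.c_[x,np.cross(z,x),z]
    return k+zk*(.078+back),R
def delta(o,p,R):
    R0=Ro.from_euler("xyz",o["eef_rot"]).as_matrix()
    return (R0.T@(p-o["ee_pos"])*1000).round(1),Ro.from_matrix(R0.T@R).as_rotvec().round(3)
E
python3 - <<'E'
from h import *
from station import sensors,camera
o=sensors.get_obs();print(o["qpos"].round(3),o["ee_pos"],o["eef_rot"])
print(delta(o,*knobpose(0,0,.09)))
c=camera("wrist");cv2.imwrite("pics/w1.png",c["color"])
E
```

```text
[-0.577  0.619  0.94   0.55   2.046 -0.613] [ 0.58025167 -0.23808385  0.39891784] [-2.43935248  0.00952527  0.17924483]
(array([  1. ,  80.1, 136.8]), array([-0.004,  0.014,  0.002]))
```

View pics/w1.png

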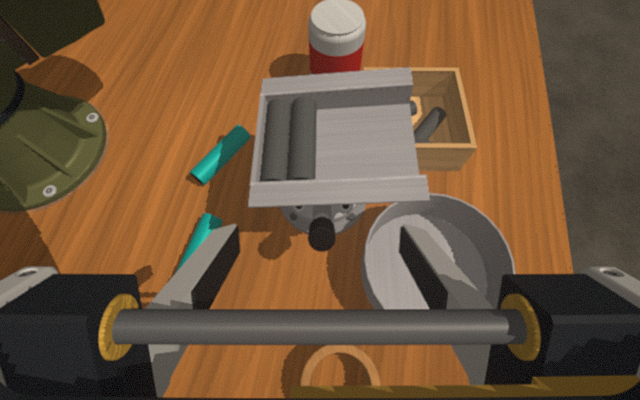

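>>> move_arm(
  rows="0 20 34 0 0.004 0; 0 20 34 0 0.004 0; 0 20 34 0 0.004 0; 0 20 34 0 0 0; 0 0 0 0 0 0",
)

```text
time_s: 4.45
ee_pos: [0.5758, -0.2105, 0.2434]
eef_rot: [-2.47, -0.006, 0.179]
force: [1.1, -1.0, 0.1]
grip_width: 0.0937
```

Run:
```python
from h import *
from station import sensors,camera
o=sensors.get_obs();print(o["qpos"].round(3),o["ee_pos"],o["eef_rot"])
print(delta(o,*knobpose(0,0,.0)))
c=camera("wrist");cv2.imwrite("pics/w2.png",c["color"])
W=cloud(c,wristT(o,c));im=c["color"].astype(int)
k=(im.max(2)<30);k[:,:260]=0;k[:,400:]=0;k[300:]=0
n,l,s,ce=cv2.connectedComponentsWithStats(k.astype(np.uint8));print(s,ce.round(1))
i=1+np.argmax(s[1:,4]);P=W[l==i]
p,R=knobpose(0);kc=p+R[:,2]*.078
print("in knob frame(tool axes) median/min/max mm",*[ (f((P-kc)@R,axis=0)*1000).round(1) for f in (np.nanmedian,np.nanmin,np.nanmax)])
```

```text
[-0.544  0.659  1.227  0.495  1.717 -0.769] [ 0.57583973 -0.21046931  0.24343819] [-2.46956002 -0.00625342  0.17928555]
(array([-1. , -1.3, 90.1]), array([0.026, 0.002, 0.012]))
[[     0      0    640    400 255867]
 [   281    160      6      7     11]
 [   354    161      1      1      1]
 [   285    163      1      1      1]
 [   350    163      2      2      2]
 [   284    165      1      1      1]
 [   286    164      2      2      2]
 [   354    164      2      3      4]
 [   286    167      1      1      1]
 [   352    168      2      1      2]
 [   311    176      3      4      6]
 [   305    178      5      5      8]
 [   316    178      1      1      1]
 [   318    179      2      2      3]
 [   328    179      2      3      3]
 [   310    181      3      3      5]
 [   315    181      1      1      1]
 [   300    183      8      8     25]
 [   309    183      1      1      1]
 [   315    183      2      1      2]
 [   319    182      4      2      4]
 [   325    182      1      1      1]
 [   331    182      1      1      1]
 [   308    185      3      3      4]
 [   318  
[... 1609 characters left out ...]
15.5 183. ]
 [320.5 182.2]
 [325.  182. ]
 [331.  182. ]
 [309.  185.8]
 [318.5 184. ]
 [323.  185. ]
 [334.  185. ]
 [330.  188. ]
 [300.  192. ]
 [309.  191. ]
 [334.5 190. ]
 [299.  195. ]
 [302.  194. ]
 [311.  194. ]
 [330.  194. ]
 [306.  196. ]
 [317.  197. ]
 [298.  198. ]
 [309.  198. ]
 [300.5 200. ]
 [306.  201. ]
 [313.  202. ]
 [319.  203. ]
 [324.  202.5]
 [301.  204. ]
 [333.  205. ]
 [318.  206. ]
 [308.  209. ]
 [318.  208. ]
 [328.  209. ]
 [299.5 212. ]
 [321.  212. ]
 [302.  215. ]
 [307.  215. ]
 [314.  214. ]
 [336.  214. ]
 [322.  217. ]
 [324.  221. ]
 [310.  223. ]]
in knob frame(tool axes) median/min/max mm [-12.5 -14.   -7.1] [-15.5 -16.  -16.1] [ -9.5 -10.1   5.2]
```

View pics/w2.png

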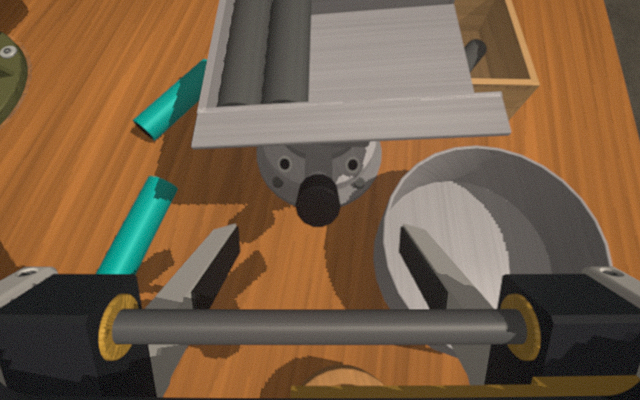

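```bash
cat >> h.py <<'E'
def knobcheck(o,c,s,pull=0):
    W=cloud(c,wristT(o,c)).reshape(-1,3);p,R=knobpose(s,pull);kc=p+R[:,2]*.078
    Q=(W-kc)@R*1000
    Q=Q[(abs(Q[:,0])<28)&(abs(Q[:,1])<28)&(abs(Q[:,2]+15)<15)]
    return len(Q),np.median(Q,0).round(1),np.percentile(Q,1,axis=0).round(1),np.percentile(Q,99,axis=0).round(1)
E
python3 - <<'E'
from h import *
from station import sensors,camera
o=sensors.get_obs();c=camera("wrist")
for r in knobcheck(o,c,0):print(r)
E
```

```text
1664
[ -1.3  -4.2 -18.1]
[-16.8 -17.9 -19.8]
[13.8 13.5 -1.4]
```

>>> move_arm(
  rows="-2 -3 0 0.026 0 0.012; 0 0 30 0 0 0; 0 0 30 0 0 0; 0 0 20 0 0 0; 0 0 8 0 0 0; 0 0 0 0 0 0",
)

```text
time_s: 5.3
ee_pos: [0.5668, -0.1545, 0.1894]
eef_rot: [-2.453, -0.014, 0.166]
force: [0.0, 0.6, -0.1]
grip_width: 0.0941
```

Run:
```python
from h import *
from station import sensors,camera
o=sensors.get_obs();print(o["qpos"].round(3),o["ee_pos"],o["force"])
print(delta(o,*knobpose(0,0,.0)))
c=camera("wrist");cv2.imwrite("pics/w3.png",c["color"])
for r in knobcheck(o,c,0):print(r)
```

```text
[-0.482  0.649  1.383  0.539  1.564 -0.784] [ 0.56681178 -0.15454564  0.18938749] [ 0.02882971  0.5679461  -0.1042253 ]
(array([-1.8,  9.6, 12.3]), array([ 0.009, -0.012,  0.006]))
3515
[ -1.3  -5.6 -18.1]
[-16.8 -17.9 -19.6]
[13.9 13.4 -0.9]
```

View pics/w3.png

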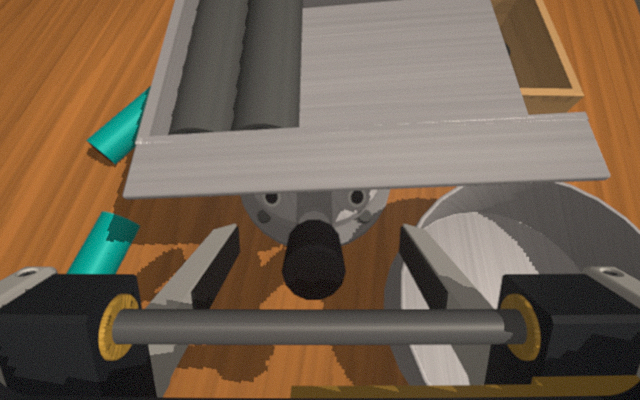

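>>> move_arm(
  rows="-3 8 4 0.009 -0.012 0.006; 0 0 4 0 0 0; 0 0 4 0 0 0; 0 0 0 0 0 0",
)

```text
time_s: 5.85
ee_pos: [0.5639, -0.155, 0.1754]
eef_rot: [-2.444, -0.001, 0.168]
force: [-0.2, 0.2, -0.6]
grip_width: 0.094
```

Run:
```python
from h import *
from station import sensors,camera
o=sensors.get_obs();print(o["qpos"].round(3),o["ee_pos"],o["force"])
print(delta(o,*knobpose(0,0,.0)))
```

```text
[-0.484  0.668  1.391  0.536  1.555 -0.793] [ 0.56388207 -0.15499206  0.17537722] [-0.24378264  0.19246879 -0.56646735]
(array([1.3, 0.7, 1.5]), array([ 0.001, -0.002, -0.   ]))
```

>>> move_arm(
  rows="0 -1 2 0 0 0; 0 0 0 0 0 0; 0 0 0 0 0 0; 0 0 0 0 0 0; 0 0 0 0 0 0; 0 0 0 0 0 0",
  grip=-1,
  newtons=40,
)

```text
time_s: 6.6
ee_pos: [0.5637, -0.1528, 0.1749]
eef_rot: [-2.445, -0.002, 0.168]
force: [0.4, 0.3, 0.4]
grip_width: 0.0372
```

Run:
```python
from h import *
from station import sensors,camera
o=sensors.get_obs();print(o["qpos"].round(3),o["ee_pos"],o["force"],o["grip_width"])
print(delta(o,*knobpose(0,0,.0)))
c=camera("wrist");cv2.imwrite("pics/w4.png",c["color"])
```

```text
[-0.481  0.666  1.395  0.538  1.551 -0.793] [ 0.56367237 -0.15278733  0.17485935] [0.36874187 0.25112791 0.4480633 ] 0.037225407601697
(array([ 1.2,  2.1, -0.3]), array([ 0.001, -0.002,  0.001]))
```

View pics/w4.png

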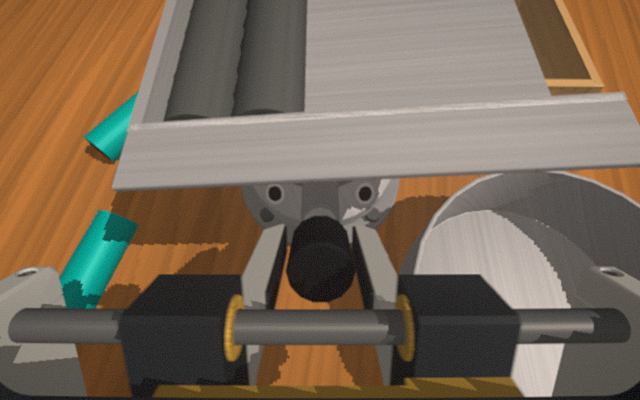

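>>> move_arm(
  rows="0 0 0 0 0 0; 0 0 0 0 0 0; 0 0 0 0 0 0; 0 0 0 0 0 0",
)

```text
time_s: 7.15
ee_pos: [0.5637, -0.1528, 0.1749]
eef_rot: [-2.445, -0.002, 0.168]
force: [-0.6, 1.0, -0.2]
grip_width: 0.0336
```

Gripped. Pull gently.

>>> move_arm(
  rows="0 0 -4 0 0 0; 0 0 -4 0 0 0; 0 0 -4 0 0 0; 0 0 -3 0 0 0; 0 0 0 0 0 0",
)

```text
time_s: 7.78
ee_pos: [0.5653, -0.1611, 0.1845]
eef_rot: [-2.441, 0.001, 0.169]
force: [1.7, 7.4, -8.0]
grip_width: 0.0335
```

Run:
```python
from h import *
from station import sensors,camera
o=sensors.get_obs();print(o["qpos"].round(3),o["ee_pos"],o["force"],o["moment"],o["grip_width"])
R=Ro.from_euler("xyz",o["eef_rot"]).as_matrix();print("tool force",o["force"]@R)
print(delta(o,*knobpose(0,0,.0)))
```

```text
[-0.492  0.665  1.372  0.534  1.58  -0.787] [ 0.56527856 -0.16109008  0.18449138] [ 1.71408998  7.44391711 -8.04706415] [-0.39968667 -0.82177275 -0.65393961] 0.033455645456111516
tool force [ 2.94569938 -0.20742622 10.69509595]
(array([ 1. ,  1.8, 12.5]), array([-0.002,  0.   , -0.001]))
```

>>> move_arm(
  rows="0 0 -2 0 0 0; -8.4 -0.2 0.1 0 0.032 0.038; -8.4 -0.2 0.1 0 0.032 0.038; -8.4 -0.2 0.1 0 0.032 0.038; -8.4 -0.2 0.1 0 0.032 0.038",
)

```text
time_s: 8.4
ee_pos: [0.5319, -0.163, 0.1839]
eef_rot: [-2.44, 0.002, -0.035]
force: [3.3, 6.8, -8.7]
grip_width: 0.0336
```

```bash
cat >> h.py <<'E'
def chk(s1):
    from station import sensors
    o=sensors.get_obs();R=Ro.from_euler("xyz",o["eef_rot"]).as_matrix()
    s=np.arctan2(R[1,0],R[0,0])-Y0
    # position angle
    p=o["ee_pos"][:2]-A; sp=np.arctan2(p[1],p[0])-(Y0-np.pi/2)
    print("yaw s",s.round(3),"pos s",sp.round(3),"toolF",(o["force"]@R).round(1),"toolM",(o["moment"]@R).round(2),"w",o["grip_width"])
    print("dev at s",delta(o,*knobpose(s)),"at pos s",delta(o,*knobpose(sp)))
    print("to target",delta(o,*knobpose(s1)))
E
python3 -c "
from h import *
chk(-.2)"
```

```text
yaw s -0.204 pos s -0.209 toolF [ 3.   0.3 11.1] toolM [-0.58  1.12 -0.04] w 0.033620349888186664
dev at s (array([ 0.9,  1.6, 11.9]), array([-0.004,  0.002, -0.001])) at pos s (array([ 0.1,  1.6, 11.9]), array([-0.004,  0.005,  0.003]))
to target (array([ 1.5,  1.6, 11.9]), array([-0.004, -0.001, -0.004]))
```

>>> move_arm(
  rows="-8.4 -0.2 -1 0 0.032 0.038; -8.4 -0.2 -1 0 0.032 0.038; -8.4 -0.2 -0.5 0 0.032 0.038; -8.4 -0.2 0 0 0.032 0.038; -8.4 -0.2 0 0 0.032 0.038; -8.4 -0.2 0 0 0.032 0.038",
)

```text
time_s: 9.15
ee_pos: [0.4816, -0.1545, 0.1855]
eef_rot: [-2.441, 0.002, -0.343]
force: [5.7, 6.2, -8.4]
grip_width: 0.0336
```

```bash
python3 -c "
from h import *
chk(-.698)
from station import camera
cv2.imwrite('pics/top2.png',camera('top')['color'])
"
```

```text
yaw s -0.512 pos s -0.519 toolF [ 3.3 -0.5 11.4] toolM [-0.47  0.98 -0.  ] w 0.0335683980007511
dev at s (array([ 1.2,  1.5, 14.1]), array([-0.003,  0.002, -0.001])) at pos s (array([ 0.1,  1.5, 14.1]), array([-0.003,  0.006,  0.004]))
to target (array([-28. ,  -0.6,  15.9]), array([-0.003,  0.121,  0.141]))
```

View pics/top2.png

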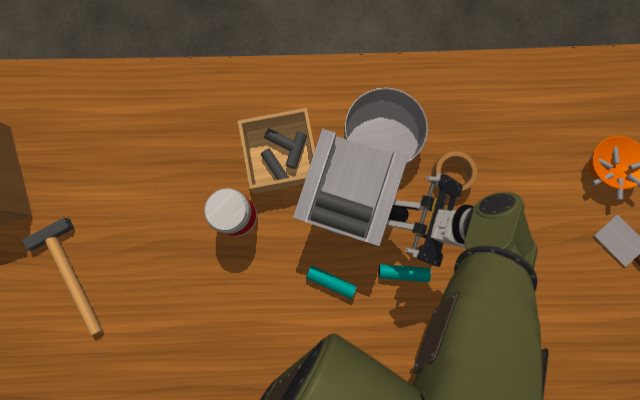

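>>> move_arm(
  rows="-8.4 -0.2 0 0 0.032 0.038; -8.4 -0.2 0 0 0.032 0.038; -8.4 -0.2 0 0 0.032 0.038; -4.0 0 0 0 0.019 0.022; 0 0 0 0 0 0",
)

```text
time_s: 9.82
ee_pos: [0.4535, -0.1413, 0.1855]
eef_rot: [-2.442, 0.002, -0.529]
force: [4.1, 4.9, -8.1]
grip_width: 0.0337
```

```bash
python3 -c "
from h import *
chk(-.698)
"
```

```text
yaw s -0.698 pos s -0.706 toolF [ 1.1  0.4 10.2] toolM [-0.62  0.6  -0.04] w 0.033663874446499875
dev at s (array([ 1.3,  1.4, 14.2]), array([-0.002,  0.002, -0.001])) at pos s (array([ 0.1,  1.4, 14.2]), array([-0.002,  0.007,  0.005]))
to target (array([ 1.3,  1.4, 14.2]), array([-0.002,  0.002, -0.001]))
```

>>> move_arm(
  rows="0 0 3 0 0 0; 0 0 3 0 0 0; 0 0 3 0 0 0; 0 0 2 0 0 0; 0 0 0 0 0 0",
)

```text
time_s: 10.45
ee_pos: [0.4573, -0.1351, 0.177]
eef_rot: [-2.443, 0.001, -0.528]
force: [2.1, 3.5, -6.6]
grip_width: 0.0336
```

```bash
python3 -c "
from h import *
chk(-.698)
"
```

```text
yaw s -0.697 pos s -0.705 toolF [0.  1.1 7.6] toolM [-0.61  0.41 -0.07] w 0.0335759080731018
dev at s (array([1.4, 1.5, 3. ]), array([-0.001,  0.001, -0.001])) at pos s (array([0. , 1.5, 3. ]), array([-0.001,  0.006,  0.006]))
to target (array([1.2, 1.5, 3. ]), array([-0.001,  0.002,  0.   ]))
```

>>> move_arm(
  rows="0 0 2 0 0 0; 0 0 1.5 0 0 0; 0 0 0 0 0 0",
)

```text
time_s: 10.82
ee_pos: [0.4585, -0.1336, 0.1747]
eef_rot: [-2.443, 0.0, -0.527]
force: [1.5, 1.1, -4.8]
grip_width: 0.0334
```

```bash
python3 -c "
from h import *
chk(-.698)
"
```

```text
yaw s -0.697 pos s -0.704 toolF [0.7 1.8 4.8] toolM [-0.67 -0.19 -0.11] w 0.033430425745384316
dev at s (array([1.2, 1.5, 0. ]), array([-0.001,  0.   , -0.   ])) at pos s (array([-0. ,  1.5,  0. ]), array([-0.001,  0.005,  0.006]))
to target (array([0.9, 1.5, 0. ]), array([-0.001,  0.001,  0.001]))
```

>>> move_arm(
  rows="0 0 0 0 0 0; 0 0 0 0 0 0; 0 0 0 0 0 0; 0 0 0 0 0 0; 0 0 0 0 0 0; 0 0 0 0 0 0; 0 0 -15 0 0 0; 0 0 -30 0 0 0; 0 0 -40 0 0 0; 0 0 0 0 0 0",
  grip=1,
)

```text
time_s: 12.08
ee_pos: [0.4296, -0.1837, 0.2444]
eef_rot: [-2.443, -0.001, -0.528]
force: [0.1, -0.9, 0.4]
grip_width: 0.094
```

```bash
python3 -c "
from h import *
chk(-.698)
from station import camera,sensors
o=sensors.get_obs();c=camera('wrist');print(o['qpos'].round(3));cv2.imwrite('pics/w5.png',c['color'])
for r in knobcheck(o,c,-.698):print(r)
c=camera('top');cv2.imwrite('pics/top3.png',c['color'])
W=cloud(c)
m=(W[...,2]>.163)&(W[...,2]<.205); m[:,:280]=0;m[:,420:]=0;m[:120]=0;m[250:]=0
m=cv2.morphologyEx(m.astype(np.uint8),cv2.MORPH_OPEN,np.ones((3,3)))>0
r=cv2.minAreaRect((W[m][:,:2]*1000).astype(np.float32));print(r,cv2.boxPoints(r))
"
```

```text
yaw s -0.697 pos s -0.701 toolF [ 0.5  0.3 -0.8] toolM [-0.35 -0.05  0.04] w 0.09398732049920133
dev at s (array([ 0.7,  2. , 90.6]), array([-0.   , -0.001,  0.001])) at pos s (array([ 0.1,  2. , 90.6]), array([-0.   ,  0.001,  0.004]))
to target (array([ 0.6,  2. , 90.6]), array([-0.   , -0.001,  0.002]))
[-0.722  0.229  1.859  0.715  1.295 -0.483]
1674
[ -2.1  -2.9 -19. ]
[-17.7 -16.7 -20.6]
[13.1 14.4 -1.8]
((551.7608032226562, -6.7289886474609375), (191.97866821289062, 199.42750549316406), 59.69541549682617) [[ 417.2365    -39.286644]
 [ 589.41327  -139.91711 ]
 [ 686.2851     25.828667]
 [ 514.10834   126.45914 ]]
```

View pics/w5.png

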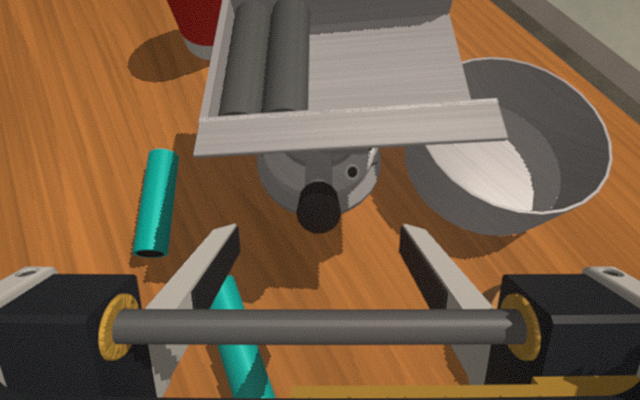

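View pics/top3.png

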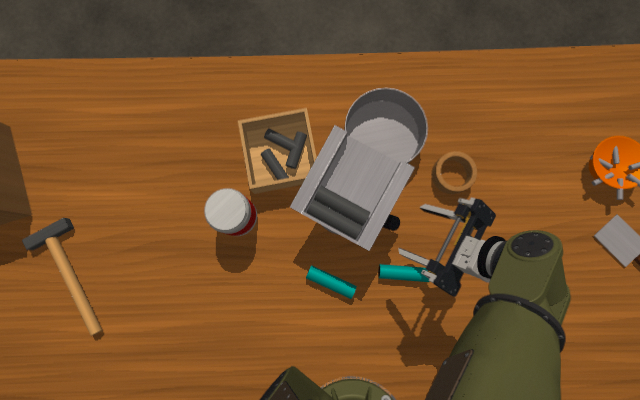

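>>> move_arm(
  rows="0 -32 -38 0 0 0; 0 -32 -38 0 0 0; 0 0 0 -0.175 0 0; 0 0 0 -0.175 0 0; 0 0 0 -0.175 0 0; 0 0 0 -0.17 0 0; 0 0 0 0 0 0",
  grip=-1,
)

```text
time_s: 13.05
ee_pos: [0.4305, -0.1788, 0.3386]
eef_rot: [3.128, 0.011, -0.522]
force: [1.0, 1.0, 0.4]
grip_width: 0.0275
```

```bash
cat >> h.py <<'E'
S=-.698
def flangepose(phi_deg,lift=0,xo=.07,lat=.084):
    y=Y0+S;f=np.array([np.cos(y),np.sin(y),0]);r=np.array([np.sin(y),-np.cos(y),0]);up=np.array([0,0,1.])
    a=np.deg2rad(phi_deg);h=np.r_[A,.142]+.03*f
    p=h+f*(xo*np.cos(a)-.042*np.sin(a))+up*(xo*np.sin(a)+.042*np.cos(a))+r*lat
    return p+up*(.097+lift),np.c_[f,r,-up]
def fchk(phi,lift=0):
    from station import sensors
    o=sensors.get_obs();print("F",o["force"].round(1),"q",o["qpos"].round(2),"w",o["grip_width"].round(4),o["ee_pos"].round(4))
    print(delta(o,*flangepose(phi,lift)))
E
python3 -c "
from h import *
fchk(6,.03)"
```

```text
Traceback (most recent call last):
  File "h.py", line 48, in fchk
    o=sensors.get_obs();print("F",o["force"].round(1),"q",o["qpos"].round(2),"w",o["grip_width"].round(4),o["ee_pos"].round(4))
                                                                                 ^^^^^^^^^^^^^^^^^^^^^
AttributeError: 'float' object has no attribute 'round'
```

```bash
sed -i 's/o\["grip_width"\].round(4)/o["grip_width"]/' h.py
python3 -c "
from h import *
fchk(6,.03)"
```

```text
F [1.  1.  0.4] q [-0.47  0.09  1.69 -0.01  1.38  0.06] w 0.027530503403754906 [ 0.4305 -0.1788  0.3386]
(array([  98.5, -125.7,   17.7]), array([0.013, 0.011, 0.007]))
```

>>> move_arm(
  rows="25 -31 4 0.013 0.011 0.007; 25 -31 4 0 0 0; 25 -31 5 0 0 0; 24 -32 5 0 0 0; 0 0 0 0 0 0; 0 0 0 0 0 0",
)

```text
time_s: 13.8
ee_pos: [0.5824, -0.1182, 0.3147]
eef_rot: [-3.118, 0.013, -0.528]
force: [0.3, -0.4, -0.1]
grip_width: 0.0004
```

```bash
python3 -c "
from h import *
fchk(6,.0)
from station import camera
cv2.imwrite('pics/top4.png',camera('top')['color'])
cv2.imwrite('pics/w6.png',camera('wrist')['color'])
"
```

```text
F [ 0.3 -0.4 -0.1] q [-0.27  0.39  1.37  0.03  1.39  0.25] w 0.0004179586989086991 [ 0.5824 -0.1182  0.3147]
(array([-2.7,  3.4, 26.5]), array([-0.024,  0.013,  0.001]))
```

View pics/w6.png

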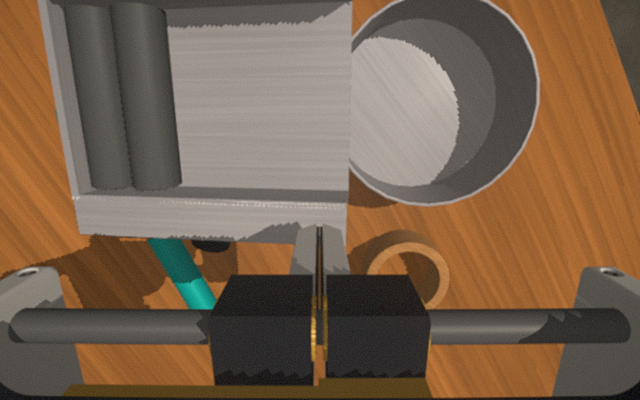

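>>> move_arm(
  rows="-2.5 3.5 10 -0.024 0.013 0; 0 0 10 0 0 0; 0 0 5 0 0 0; 2 0 4 0 0 0; 3 0 5 0 0 0; 0 0 0 0 0 0",
)

```text
time_s: 14.65
ee_pos: [0.5817, -0.1231, 0.2807]
eef_rot: [-3.141, -0.003, -0.53]
force: [-1.7, 3.9, 3.9]
grip_width: 0.0008
```

```bash
python3 -c "
from h import *
fchk(0,.0)
from station import camera
cv2.imwrite('pics/w7.png',camera('wrist')['color'])
"
```

```text
F [-1.7  3.9  3.9] q [-0.27  0.42  1.42 -0.    1.31  0.26] w 0.000812158591487328 [ 0.5817 -0.1231  0.2807]
(array([-0.1, -1.8, -0.3]), array([-0.   , -0.003, -0.001]))
```

View pics/w7.png

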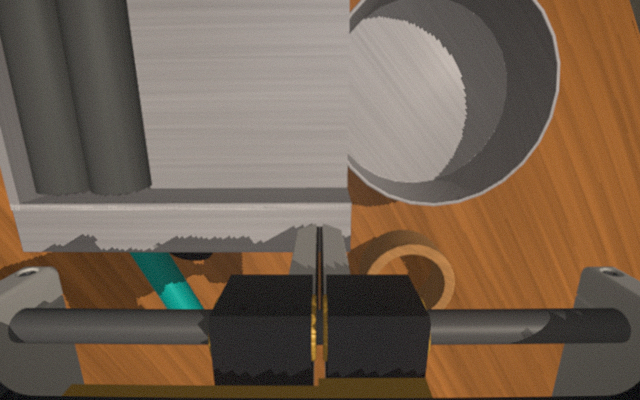

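>>> move_arm(
  rows="2 -1 5 0 0 0; 2 0 5 0 0 0; 2 0 5 0 0 0; 0 0 0 0 0 0",
)

```text
time_s: 15.2
ee_pos: [0.5878, -0.1259, 0.2677]
eef_rot: [3.142, -0.007, -0.53]
force: [-2.1, 0.9, 3.0]
grip_width: 0.0006
```

```bash
python3 -c "
from h import *
fchk(-12,.0)
from station import camera
cv2.imwrite('pics/w8.png',camera('wrist')['color'])
"
```

```text
F [-2.1  0.9  3. ] q [-0.27  0.44  1.41 -0.    1.28  0.26] w 0.0006279007549512716 [ 0.5878 -0.1259  0.2677]
(array([ 0.4, -1.1,  2.2]), array([ 0.   , -0.007, -0.001]))
```

View pics/w8.png

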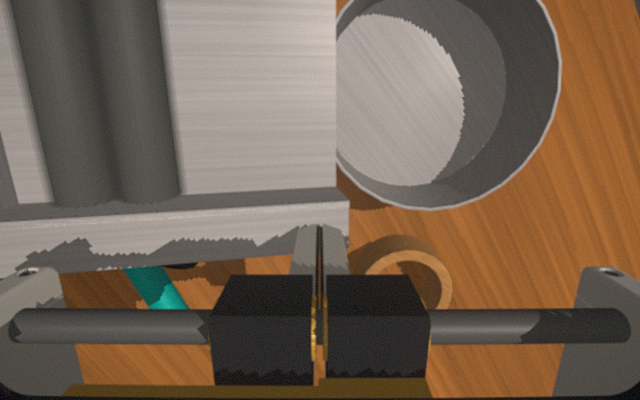

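Pipes are rolling. Press further.

>>> move_arm(
  rows="2 -1 6 0 0.006 0; 2 0 6 0 0 0; 1 0 5 0 0 0; 1 0 3 0 0 0; 0 0 0 0 0 0; 0 0 0 0 0 0; 0 0 0 0 0 0; 0 0 0 0 0 0",
)

```text
time_s: 16.25
ee_pos: [0.5941, -0.1283, 0.2468]
eef_rot: [3.142, -0.014, -0.53]
force: [-0.0, 0.2, 3.0]
grip_width: 0.001
```

```bash
python3 -c "
from h import *
fchk(-24,.0)
from station import camera
cv2.imwrite('pics/w9.png',camera('wrist')['color'])
"
```

```text
F [-0.   0.2  3. ] q [-0.27  0.47  1.42 -0.    1.24  0.26] w 0.000988748403557136 [ 0.5941 -0.1283  0.2468]
(array([-2.5, -0.1, -2.1]), array([ 0.   , -0.014, -0.001]))
```

View pics/w9.png

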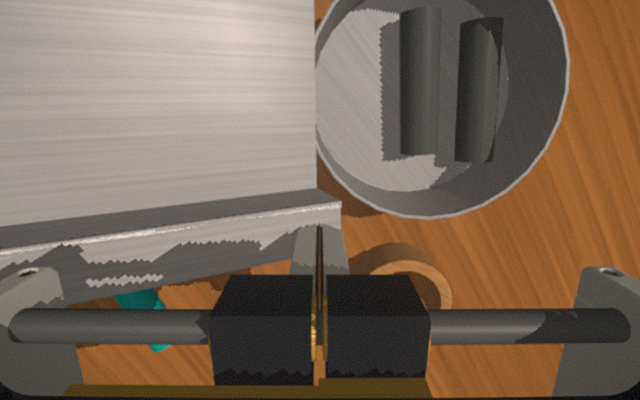

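Both offcuts are in the basin (around (420,80) and (478,90)). Now I'll let the tray swing back by following it up gently.

>>> move_arm(
  rows="-1 0 -6 0 0 0; -2 0 -8 0 0 0; -3 0 -8 0 0 0; -3 0 -8 0 0 0; -4 0 -8 0 0 0; -4 0 -8 0 0 0; 0 0 -15 0 0 0; 0 0 -30 0 0 0; 0 0 -45 0 0 0; 0 20 -45 0 0 0; 0 40 0 0 0 0; 0 40 0 0 0 0; 0 40 0 0 0 0; 0 0 0 0 0 0",
)

```text
time_s: 18.05
ee_pos: [0.5025, -0.241, 0.4413]
eef_rot: [3.142, -0.017, -0.528]
force: [-0.2, 0.4, 0.2]
grip_width: 0.0009
```

```bash
python3 -c "
from h import *
fchk(6,.0)
from station import camera,sensors
o=sensors.get_obs();c=camera('wrist');cv2.imwrite('pics/w10.png',c['color'])
for r in knobcheck(o,c,-.698):print(r)
c=camera('top');cv2.imwrite('pics/top5.png',c['color'])
cv2.imwrite('pics/side5.png',camera('side')['color'])
W=cloud(c);m=(W[...,2]>.163)&(W[...,2]<.205); m[:,:280]=0;m[:,425:]=0;m[:120]=0;m[250:]=0
m=cv2.morphologyEx(m.astype(np.uint8),cv2.MORPH_OPEN,np.ones((3,3)))>0
r=cv2.minAreaRect((W[m][:,:2]*1000).astype(np.float32));print(r,W[m][:,2].max(),W[m][:,2].min())
"
```

```text
F [-0.2  0.4  0.2] q [-0.51  0.25  1.27 -0.    1.61  0.02] w 0.0008850197123781414 [ 0.5025 -0.241   0.4413]
(array([   1.4, -143.6,  153.3]), array([ 0.   , -0.017,  0.001]))
885
[  0.4  -6.4 -19. ]
[-16.3 -16.9 -21.1]
[15.2 14.7 -0.6]
((551.9295043945312, -6.63824462890625), (192.11636352539062, 199.55300903320312), 60.22657012939453) 0.1946500784776901 0.16314528768351422
```

View pics/top5.png

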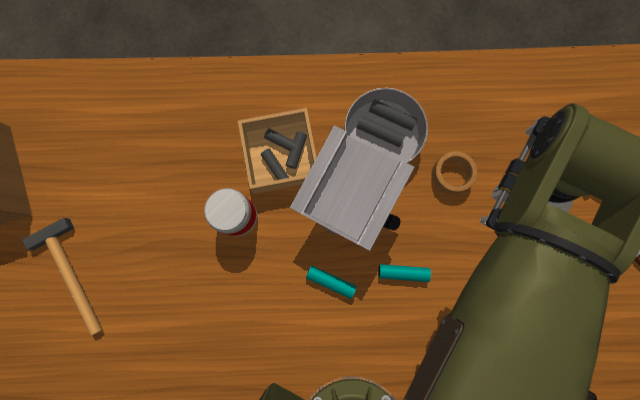

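View pics/side5.png

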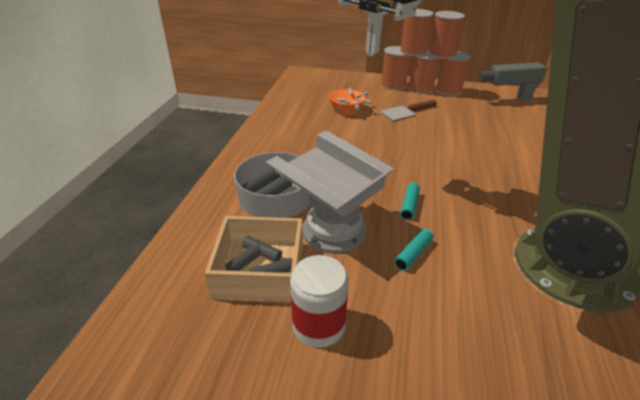

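View pics/w10.png

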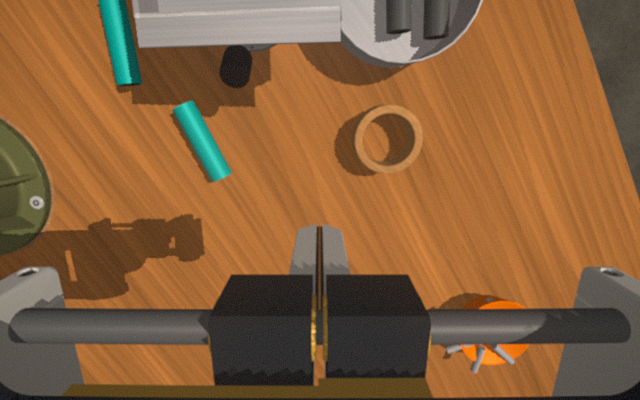

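The top view shows both offcuts in the basin (about (390,115) and (380,133)), and the tray empty and back at rest. The can (228,210) and tape (456,172) have not moved.

```bash
python3 -c "
from station import ctrl
print(ctrl.hand_in())"
```

```text
the job is handed in; nothing more can be done
None
```

The job is done and handed in at about 18 s of the 58 s allowed; `hand_in()` gives no verdict, so the result below rests on my own checks.

- **Indexing:** I gripped the knob and pulled it about 14 mm. I turned the stage -0.698 rad to the basin-side hole and lowered the plunger until the spring force eased to about 5 N, then let go.
- **Tipping:** I pressed the right flange near the mouth with the closed fingertips. Both offcuts rolled into the basin. I then followed the tray up so it swung back, and moved the arm clear.

Last checks:
- **Stage angle:** the tray direction measured about -0.70 rad from its start, which matches the hole.
- **Plunger:** the knob's end lies within about 1–1.5 mm of where it was when home at the start, which is close to the camera calibration error.
- **Tray:** it is empty, and the top of its front edge is at about 0.195 m, about the same height as before tipping.
- **Offcuts:** both are in the basin, seen in the top, side and wrist views.
- **Bystanders:** the oil can and tape roll are at the same pixels as in the first top picture.
- **Forces:** the highest wrist force I read was about 12 N. I read it only between moves, so brief peaks could have been higher.

No check failed or disagreed.

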